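# Hang the pot bracket on the display panel and stand the round-bottomed pot in it

### The job

Put the round-bottomed pot on show: draw the pot bracket out from under the ware board and hang it on the free screw of the display panel - keyhole over the screw head, then down until the slot rests fully home on the screw and the bracket hangs straight by itself. Then stand the small round-bottomed clay pot upright in the bracket's ring and let go. Leave the other things where they are, and do not let the pot or the bracket tip over.

Things in the scene. Friction and masses are not known exactly. Their poses are not given: they have to be found in the camera images.
- bracket: pot bracket, 174 mm long, 140 g: upright plywood plate 100 wide, 105 tall, 8 mm thick (x -8 to 0), wooden arm, metal ring; stands level on its own. Origin: middle of the plate's lower edge, on its back face; z up, arm and ring towards -x, y across the plate. At the start ring and arm are pushed under the ware board, the plate's back towards the robot, 6 to 23 mm clear of the board's edge
- plate_top (a point): middle of the bracket plate's upper edge (8 mm thick), 105 mm up, at x -4 of the bracket; axes as the bracket's. At the start it is 27 mm higher than the ware board: the only place to take the bracket there. When hung, 0 to 3 mm are left between plate and panel: no finger fits behind it
- hold_point (a point): balance point on the bracket's arm, 22 mm above its underside, at x -72 of the bracket; axes as the bracket's. The arm is a bar 12 mm wide (y), 30 mm tall (z 0 to 30), running from the plate (x -8) to the ring (x -114)
- keyhole (a point): centre of the keyhole's round part on the plate's back face: 26 mm wide, at y 0, z 50 of the bracket, right through the plate. Above it tapers (from z 54 to z 72) into an upright slot 9 mm wide that ends at z 88. Axes as the bracket's
- ring_seat (a point): point on the ring's upright axis (x -144 of the bracket), where the lowest point of the pot's bottom lies when seated: 18 mm above the ring's underside, 12 mm below its rim. The ring is 60 mm wide outside, 52 mm inside, 30 mm tall (z 0 to 30). Axes as the bracket's
- screw (a point): axis of the free screw where it leaves the panel's front face, 200 mm above the table. It stands out level along this frame's -x (z up): shank 6 mm thick, 11 mm long, then a head 16 mm wide, 5 mm thick. The bracket hangs with its axes parallel to these; fully home, the screw axis is at z 85 in the bracket's frame, 35 mm above the keyhole's centre
- panel: upright plywood display panel, fixed, at the robot's left: 320 wide, 18 thick, 25 to 260 mm above the table. Origin on the table under the screw, in the front face, which looks along -x (to the robot's right); it spans y -110 to 210. A leaf dish 72 mm wide hangs at y 135, 165 mm up, standing out 15 mm; feet 25 mm high stand out 45 mm at y 170 and -70
- ware_board: ware board, fixed: a plank 180 mm deep (x), 340 mm wide (y), upper face 78 mm and lower face 60 mm above the table, on four round props 32 mm thick at x +-70, y +-145 mm. The ring under it has 30 mm of air above. Origin on the table under its centre; -x towards the robot, where the table is clear for 250 mm
- pot: small clay pot with a round (domed) bottom and no handle, 64 mm wide and 66 mm tall, open at the top, walls upright from 28 mm up, about 160 g; the dome is barely flattened (16 mm) at its lowest point, on which the pot just balances on the table. Origin: lowest point of the bottom, z along its axis
- mug: bystander: clay mug of the same clay, 74 mm wide, 85 mm tall, with a side handle; origin at the centre of its foot
- bowl: bystander: flat-footed clay bowl, 100 mm wide, 45 mm tall; origin at the centre of its foot
- dish_back: bystander: shallow clay dish, 80 mm wide, 22 mm tall, drying on the ware board's right end; origin at the centre of its underside
- dish_side: bystander: shallow clay dish, 64 mm wide, 22 mm tall, drying on the ware board's left end; origin at the centre of its underside
- spray: bystander: clear plastic spray bottle, 70 mm wide, 208 mm tall; origin at the centre of its underside
- glaze_jar: bystander: white plastic glaze jar with a black cap, 52 mm wide, 75 mm tall; origin at the centre of its underside
There are look-alikes about, which are no part of the job. Leave any red or turquoise look-alike of the bracket alone.

How it is judged:
By the outcome, as a careful person would: the job done as asked, in the order asked, and still so for the second after the job is handed in, with the robot touching nothing.
It also fails if it takes over 72 s, if anything falls off the work surface, if the arm or the gripper's body presses on something with over 40 N, if the wrist force passes 120 N, or if a joint passes its speed limit or range.

### The arm

A 6-joint arm with a two-finger parallel gripper is mounted at the origin on the work surface. World frame = base frame: x ahead of the robot, y to its left, z up, the work surface at z = 0. Lengths are in mm, angles in degrees, forces in N, time in s.
With the tool pointing down it reaches from about 300 to 850 mm from the base axis. Payload 4.2 kg.
Tool frame: the origin (TCP) lies midway between the tips of the shut fingers; the grasp point (between the pads) lies 19 mm behind it (env.grip_point_offset is the distance from the TCP to the grasp point, in mm); z points along the fingers, x is the direction in which the jaws open and shut, and the axes are right-handed (so a half turn about z gives the same grasp; the last joint's range is limited). The gripper opens to 91 mm and grips with 3 to 60 N. Pads are 32 mm wide; open, the fingers measure 118 mm over their backs; the gripper's body (76 mm by 178 mm) begins 60 mm behind the grasp point.
Start: joints at [74.656, 18.312, 89.639, -0, 72.044, -1.146], TCP at [141.033, 557.452, 213.976] pointing down, gripper open.
Joint ranges: [-177.97, 177.97], [-48.28, 115.42], [12.27, 149.76], [-77.06, 257.06], [2.81, 150.46], [-146.56, 146.56]. Speed limits (degrees/s): [147.25, 147.25, 180, 180, 180, 180].

### API

Orientations are given as [roll, pitch, yaw] about the fixed x, y, z axes, in that order (R = Rz(yaw) Ry(pitch) Rx(roll)).
In Python, from workcell import env gives the robot as it stands.
- The arm moves only by the shell command python3 -m pendant 'ROWS' [FORCE]. ROWS is JSON, a list of rows, each an object with "xyz": the shift along the tool's x, y, z in m, a list of three; "roll": the turn about the tool's z in degrees; "jaw": the closure, from 0 (fully open) to 1 (shut). A call has exactly 8 rows; each row is the pose to reach, as a shift and turn from the pose commanded when the call began, along the tool's axes at that moment; what a row does not reach only later rows make up. A row lasts 1/8 s, in which the tool goes at most 62.5 mm and 10.7 degrees, less where a joint would pass 70% of its speed; a pose out of reach is approached as far as the arm can. A call with a gripper value outside its range is refused whole. The fingers move at their own pace and stop on an object; FORCE is the grip in N (left out, the last holds). Time passes only in rows, so rows that repeat a pose let the fingers close, or fill a call up. It gives the time, the measured TCP pose, the force and the opening at its end, in the units of the state.
- env.state(): the state, without advancing time (a new reading comes with each control period).
- env.grab_frame(name): name is "side" or "top" or "wrist"; returns (picture, depth): 384x512x3 uint8, blue, green, red; 384x512 float32, mm along the optical axis (not along the pixel's ray), 0 where there is no reading.
- env.camera_params(name): a dict with "camera_matrix" (3x3 intrinsics, pixels), "D" ([k1, k2, p1, p2, k3] as OpenCV has them; the pictures are not rectified), "cam_to_world" (4x4, takes a point from camera to world coordinates); the wrist camera has in their place "hand_eye" (4x4, takes a point from camera to tool coordinates, whose origin is the TCP and whose axes are the tool frame's). Camera axes: x right, y up, looking along -z (the intrinsics and any distortion apply to the point x, -y, -z); pixel columns grow to the right and rows downward; lengths in mm; the calibration is good to about 2 mm. A picture is of the moment at which its call begins: read the wrist's pose just before it. camera_params takes no time and is no camera call.
- env.job_done(): hands the job in, once; it reports no verdict.
The state is a dict: "time_s": time; "qpos": joint angles; "qvel": joint speeds; "effort": joint torques, N m; "ee_pos": TCP position; "ee_rot": TCP orientation; "force": force on the tool from outside, world axes, zero at the start; "torque": the same for the moment, N m; "gripper_width": finger opening in mm.
Only numpy, scipy, OpenCV 4.12 (cv2) and the standard library are available. Lean on these libraries where they do the work, as an engineer would, in place of code of your own. Each camera call takes 0.05 s, during which the arm holds its last target. There are 200 camera calls.

## Working session

There is one attempt and no reset: what is moved stays moved. The work goes in short steps, Python scripts to look and compute and a shell command to move; the robot and the scene stay as the last step left them, time stands still between calls to the robot, and variables do not carry over. Pictures are saved under pics/ and viewed, about 8 in all and at most 12, crops included, and the job is handed in when it is done.

```bash
ls; mkdir -p pics; cat > h.py <<'E'
import numpy as np,cv2
from workcell import env
from scipy.spatial.transform import Rotation as R
def T_tool(s=None):
    s=s or env.state(); T=np.eye(4); T[:3,:3]=R.from_euler('xyz',s['ee_rot'],degrees=True).as_matrix(); T[:3,3]=s['ee_pos']; return T
def grab(n):
    T=T_tool(); p=env.camera_params(n); im,d=env.grab_frame(n)
    M=p['cam_to_world'] if 'cam_to_world' in p else T@np.array(p['hand_eye'])
    return im,d,np.array(p['camera_matrix']),np.array(p['D'],float),np.array(M)
def rays(uv,K,D,M):
    n=cv2.undistortPoints(np.array(uv,float).reshape(-1,1,2),K,D).reshape(-1,2)
    v=np.c_[n[:,0],-n[:,1],-np.ones(len(n))]
    return M[:3,3],v@M[:3,:3].T
def plane(uv,z,K,D,M):
    o,v=rays(uv,K,D,M); return o+v*((z-o[2])/v[:,2])[:,None]
def pts(uv,d,K,D,M):
    o,v=rays(uv,K,D,M); uv=np.array(uv,int).reshape(-1,2); return o+v*d[uv[:,1],uv[:,0]][:,None]
def cloud(d,K,D,M):
    g=np.stack(np.meshgrid(np.arange(512),np.arange(384)),-1).reshape(-1,2)
    P=pts(g,d,K,D,M).reshape(384,512,3); P[d==0]=np.nan; return P
E
python3 - <<'E'
from h import *
print(env.state(), env.grip_point_offset)
for n in('side','top','wrist'):
    g=grab(n); im=g[0]; cv2.imwrite(f'pics/{n}0.png',im); np.savez(f'{n}0.npz',im=g[0],d=g[1],K=g[2],D=g[3],M=g[4]); print(n,g[4].round(2).tolist(),g[2][0,0])
a=cv2.imread('pics/top0.png')
E
```

```text
pics
{'time_s': 0.0, 'qpos': array([ 7.46564265e+01,  1.83526615e+01,  8.97077329e+01, -8.90253667e-04,
        7.20444825e+01, -1.14435309e+00]), 'qvel': array([-0.12778944,  0.00152631, -0.00707068,  0.03773018,  0.05610053,
        0.01689948]), 'effort': array([ 9.15142900e-04, -4.12461913e+01, -2.31974047e+01,  7.27576646e-02,
        4.56646609e-02, -1.37005045e-04]), 'ee_pos': array([140.89533052, 556.93397401, 213.10107572]), 'ee_rot': array([-1.79998752e+02,  1.04872893e-01,  7.58010559e+01]), 'force': array([-1.06163296,  0.54273432,  0.19231905]), 'torque': array([-0.01010205,  0.03068809, -0.06865506]), 'gripper_width': 91.14616086089637} 18.8
side [[0.84, 0.41, -0.36, 12.18], [-0.54, 0.64, -0.54, -688.48], [0.01, 0.64, 0.76, 1052.24], [0.0, 0.0, 0.0, 1.0]] 489.59200167491065
top [[-0.01, 0.99, -0.12, 263.9], [-1.0, -0.01, -0.02, -43.34], [-0.02, 0.12, 0.99, 1636.67], [0.0, 0.0, 0.0, 1.0]] 493.69823645895457
wrist [[0.25, -0.93, -0.26, 66.99], [0.97, 0.24, 0.07, 575.45], [-0.0, -0.27, 0.96, 384.73], [0.0, 0.0, 0.0, 1.0]] 327.06865618439343
```

View pics/top0.png

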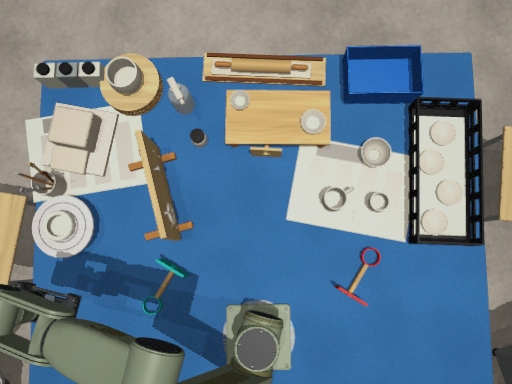

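View pics/side0.png

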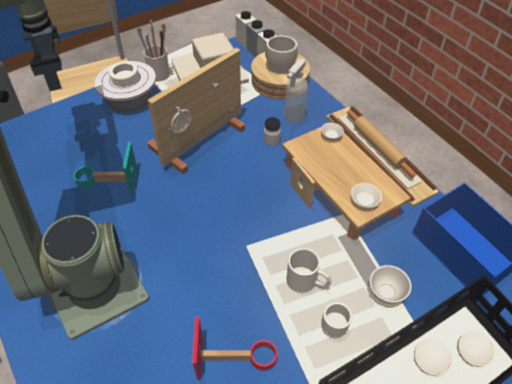

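Viewed top and side (2 pictures). Bracket candidates in top0: the wooden plate at (265,151), the red bracket at (360,275) and the turquoise one at (165,285). I choose the wooden plate, which sits at the ware board's edge. Pot candidates: handleless cup at (377,202), mug with handle at (335,198), bowl at (376,152). I choose (377,202). Panel screw: the small dot near side0 (217,86). Next is one close crop.

```bash
python3 - <<'E'
from h import *
s=np.load('side0.npz'); t=np.load('top0.npz')
def crop(im,x0,y0,w,h,f): return cv2.resize(im[y0:y0+h,x0:x0+w],None,fx=f,fy=f,interpolation=cv2.INTER_CUBIC)
a=crop(s['im'],145,45,110,130,3.5);b=crop(s['im'],280,145,110,65,3.5);c=crop(t['im'],230,120,70,55,5.5);d=crop(t['im'],310,130,100,90,4)
W=np.zeros((600,800,3),np.uint8)
def put(i,x,y):
    i=i[:600-y,:800-x]; W[y:y+i.shape[0],x:x+i.shape[1]]=i
put(a,0,0);put(b,390,0);put(c,390,235);
cv2.imwrite('pics/crop1.png',W)
# clouds
for nm,z in(('side',s),('top',t)):
    P=cloud(z['d'],z['K'],z['D'],z['M'])
    for l,uv in dict(side=[('plate',(303,180)),('panel',(200,110)),('screw',(217,86)),('pot',(337,312)),('board',(340,170))],top=[('plate',(265,151)),('pot',(377,202)),('panel',(150,160)),('panel2',(170,225)),('board',(270,120))])[nm]:
        print(nm,l,P[uv[1],uv[0]].round(1))
P=cloud(t['d'],t['K'],t['D'],t['M'])
# plate top region
m=np.zeros(P.shape[:2],bool);m[143:162,244:288]=1
q=P[m];k=(q[:,2]>90)&(q[:,2]<125);q=q[k];print('plate top',len(q),q.mean(0),cv2.fitLine(q[:,:2].astype(np.float32),2,0,.01,.01).ravel(),np.ptp(q,axis=0))
# pot
m[:]=0;m[185:220,362:395]=1
q=P[m];q=q[(q[:,2]>50)&(q[:,2]<80)];print('pot',len(q),cv2.minEnclosingCircle(q[:,:2].astype(np.float32)),np.median(q,0))
# panel top
m[:]=0;m[125:245,130:190]=1
q=P[m];q=q[(q[:,2]>245)&(q[:,2]<275)];print('panel top',len(q),cv2.minAreaRect(q[:,:2].astype(np.float32)),q[:,2].mean())
S=cloud(s['d'],s['K'],s['D'],s['M'])
q=S[70:150,160:235].reshape(-1,3);q=q[(q[:,2]>60)&(q[:,2]<245)]
c=np.median(q,0)
for _ in range(4):
    u,w,v=np.linalg.svd(q-q.mean(0),full_matrices=False);n=v[2];c=q.mean(0);q=q[abs((q-c)@n)<5]
print('panel face',len(q),c,n*np.sign(n[1]),'yaw',np.degrees(np.arctan2(n[1],n[0])))
E
```

```text
side plate [588.2 -45.   78.6]
side panel [462.1 281.8 141.9]
side screw [524.3 288.1 196.8]
side pot [ 447.5 -376.1   24.1]
side board [696.8 -68.2  75.5]
top plate [590.5 -32.4  90.8]
top pot [ 429.  -396.4   25.1]
top panel [539.8 302.  229.3]
top panel2 [353.9 254.8 162.3]
top board [695.7 -49.8  77.2]
plate top 107 [593.2107942  -35.33964588 102.32137237] [ 7.9716131e-02  9.9681759e-01  5.9321082e+02 -3.5339645e+01] [16.95457183 95.19618827 22.82517424]
pot 134 ((427.3314514160156, -394.33294677734375), 32.76054763793945) [ 426.30768976 -396.22017775   64.12575479]
panel top 802 ((467.3526611328125, 292.4859619140625), (321.65667724609375, 20.78249740600586), 14.176281929016113) 258.62182260843764
panel face 3379 [459.21205414 284.42368731 153.98436208] [-0.25281466  0.96751243  0.00210904] yaw -75.35583460759959
```

View pics/crop1.png

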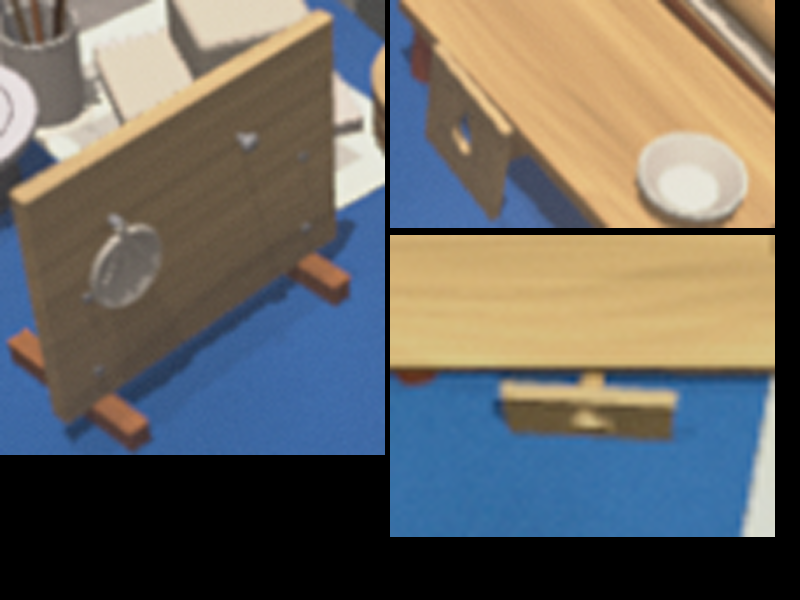

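The crop confirms it: plain wooden plate with a keyhole at the ware board edge. The free screw sits at side0 about (215,84), and the leaf dish hangs at (180,120).

```bash
cat >> h.py <<'E'
def goto(x,y,z,yaw):
    """shift (mm, tool axes) and roll from the measured pose to a down-pointing pose"""
    s=env.state(); T=T_tool(s); c=np.array(s['ee_rot'])[2]
    d=T[:3,:3].T@(np.array([x,y,z])-T[:3,3]); r=-((yaw-c+180)%360-180)
    print('shift mm',d.round(1),'roll',round(r,2),'now',T[:3,3].round(1),round(c,2),'t',s['time_s'])
E
python3 - <<'E'
from h import *
t=np.load('top0.npz');s=np.load('side0.npz')
print(plane([(266.2,149.3)],105,t['K'],t['D'],t['M']))
print('ends',plane([(230+(502-390)/5.5,120+(391-235)/5.5),(230+(676-390)/5.5,120+(402-235)/5.5)],105,t['K'],t['D'],t['M']))
print(plane([(215,84.5)],200,s['K'],s['D'],s['M']))
goto(585,-35,300,-4)
E
```

```text
[[592.95204093 -36.33300461 105.        ]]
ends [[596.74185824  13.73612851 105.        ]
 [588.76865114 -86.20054167 105.        ]]
[[521.02816181 293.35697369 200.        ]]
shift mm [-465.2  575.7  -86.1] roll 79.8 now [141.  557.1 213.3] 75.8 t 0.15
```

```bash
python3 -m pendant '[{"xyz":[0,0,-0.06],"roll":0,"jaw":0},{"xyz":[0,0,-0.1],"roll":0,"jaw":0},{"xyz":[-0.035,0.044,-0.1],"roll":6,"jaw":0},{"xyz":[-0.07,0.088,-0.1],"roll":13,"jaw":0},{"xyz":[-0.107,0.132,-0.1],"roll":20,"jaw":0},{"xyz":[-0.142,0.176,-0.1],"roll":27,"jaw":0},{"xyz":[-0.178,0.22,-0.1],"roll":34,"jaw":0},{"xyz":[-0.214,0.264,-0.1],"roll":41,"jaw":0}]' && python3 -c "
from h import *
goto(585,-35,300,-4.5)"
```

```text
time_s: 1.15
ee_pos: [345.2, 283.6, 313.8]
ee_rot: [180.0, -0.0, 34.6]
force: [1.6, 0.5, 0.3]
gripper_width: 91.1
shift mm [ 16.6 398.4  13.8] roll 39.09 now [345.2 283.6 313.8] 34.59 t 1.15
```

```bash
python3 -m pendant '[{"xyz":[0.002,0.055,0],"roll":6,"jaw":0},{"xyz":[0.005,0.112,0],"roll":12,"jaw":0},{"xyz":[0.007,0.17,0],"roll":18,"jaw":0},{"xyz":[0.01,0.228,0.01],"roll":24,"jaw":0},{"xyz":[0.012,0.286,0.03],"roll":30,"jaw":0},{"xyz":[0.014,0.343,0.06],"roll":36,"jaw":0},{"xyz":[0.017,0.398,0.1],"roll":39,"jaw":0},{"xyz":[0.017,0.398,0.11],"roll":39,"jaw":0}]' && python3 - <<'E'
from h import *
g=grab('wrist'); im=g[0]; cv2.imwrite('pics/w1.png',im); np.savez('w1.npz',im=g[0],d=g[1],K=g[2],D=g[3],M=g[4])
print(env.state()['ee_pos'],env.state()['ee_rot'])
P=cloud(*g[1:])
q=P.reshape(-1,3);q=q[(q[:,2]>99)&(q[:,2]<110)&(abs(q[:,0]-593)<40)&(abs(q[:,1]+36)<80)]
print(len(q), q.mean(0) if len(q) else 0, cv2.minAreaRect(q[:,:2].astype(np.float32)))
E
```

```text
time_s: 2.15
ee_pos: [585.7, -34.3, 200.6]
ee_rot: [180.0, 0.3, -4.4]
force: [-0.8, -0.5, -0.7]
gripper_width: 91.2
[584.68106679 -33.41887882 199.71036492] [179.9946251    0.37964759  -4.31917122]
1037 [595.18765407 -31.26613056 105.68939982] ((595.2122802734375, -33.914180755615234), (99.802490234375, 7.385383129119873), 85.92741394042969)
```

View pics/w1.png

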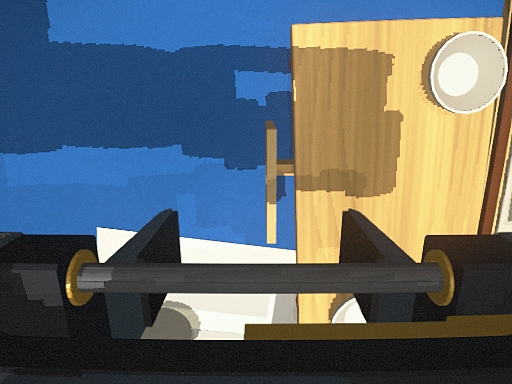

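Wrist view: plate top edge runs from (270,122) to (272,242), between the jaws. Fitted at (595.2,-33.9), yaw -4.1, measured 99.8 x 7.4 mm, which matches.

```bash
python3 -c "
from h import *
goto(595.2,-33.9,83.5,-4.07)"
```

```text
shift mm [ 11.3  -0.3 116.1] roll -0.25 now [584.7 -33.4 199.7] -4.32 t 2.2
```

```bash
python3 -m pendant '[{"xyz":[0.011,0,0.04],"roll":0,"jaw":0},{"xyz":[0.011,0,0.08],"roll":0,"jaw":0},{"xyz":[0.011,0,0.105],"roll":0,"jaw":0},{"xyz":[0.011,0,0.115],"roll":0,"jaw":0},{"xyz":[0.011,0,0.115],"roll":0,"jaw":0.5},{"xyz":[0.011,0,0.115],"roll":0,"jaw":1},{"xyz":[0.011,0,0.115],"roll":0,"jaw":1},{"xyz":[0.011,0,0.115],"roll":0,"jaw":1}]' 40 && python3 -c "
from h import *
goto(400,-33.9,83.5,-4.07)"
```

```text
time_s: 3.2
ee_pos: [596.9, -32.7, 89.6]
ee_rot: [-180.0, -0.1, -4.2]
force: [-0.1, -0.4, 0.3]
gripper_width: 53.9
shift mm [-196.3   15.6    5.9] roll -0.13 now [596.9 -32.7  89.6] -4.2 t 3.2
```

```bash
python3 -m pendant '[{"xyz":[0,0,0],"roll":0,"jaw":1},{"xyz":[0,0,0],"roll":0,"jaw":1},{"xyz":[0,0,0],"roll":0,"jaw":1},{"xyz":[0,0,0],"roll":0,"jaw":1},{"xyz":[0,0,0],"roll":0,"jaw":1},{"xyz":[0,0,0],"roll":0,"jaw":1},{"xyz":[0,0,0],"roll":0,"jaw":1},{"xyz":[0,0,0],"roll":0,"jaw":1}]' 40
```

```text
time_s: 4.2
ee_pos: [596.3, -32.6, 88.9]
ee_rot: [-180.0, 0.0, -4.2]
force: [-1.4, 0.3, 0.3]
gripper_width: 7.7
```

```bash
python3 -m pendant '[{"xyz":[0,0,-0.003],"roll":0,"jaw":1},{"xyz":[-0.02,0,-0.005],"roll":0,"jaw":1},{"xyz":[-0.05,0,-0.005],"roll":0,"jaw":1},{"xyz":[-0.085,0,-0.005],"roll":0,"jaw":1},{"xyz":[-0.12,0,-0.005],"roll":0,"jaw":1},{"xyz":[-0.155,0,-0.005],"roll":0,"jaw":1},{"xyz":[-0.185,0,-0.005],"roll":0,"jaw":1},{"xyz":[-0.205,0,-0.005],"roll":0,"jaw":1}]' 40 && python3 -m pendant '[{"xyz":[0,0,0],"roll":0,"jaw":1},{"xyz":[0,0,0],"roll":0,"jaw":1},{"xyz":[0,0,0.002],"roll":0,"jaw":1},{"xyz":[0,0,0.003],"roll":0,"jaw":1},{"xyz":[0,0,0.004],"roll":0,"jaw":1},{"xyz":[0,0,0.005],"roll":0,"jaw":1},{"xyz":[0,0,0.006],"roll":0,"jaw":1},{"xyz":[0,0,0.006],"roll":0,"jaw":1}]'; python3 - <<'E'
from h import *
g=grab('side'); im=g[0]; cv2.imwrite('pics/s2.png',im[100:330,150:420]);
E
```

```text
time_s: 5.2
ee_pos: [390.7, -17.6, 94.0]
ee_rot: [-180.0, 0.0, -4.2]
force: [0.4, -0.6, -1.5]
gripper_width: 7.8
time_s: 6.2
ee_pos: [392.2, -17.7, 88.8]
ee_rot: [-180.0, -0.0, -4.2]
force: [-2.2, -1.0, 8.4]
gripper_width: 7.8
```

View pics/s2.png

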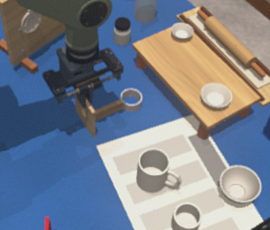

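Bracket is clear of the board, standing on the table (plate at s2 (92,115), ring at (131,98)). Opening and rising to regrasp on the arm.

```bash
python3 -m pendant '[{"xyz":[0,0,-0.001],"roll":0,"jaw":0.8},{"xyz":[0,0,-0.001],"roll":0,"jaw":0.6},{"xyz":[0,0,-0.001],"roll":0,"jaw":0.4},{"xyz":[0,0,-0.001],"roll":0,"jaw":0.2},{"xyz":[0,0,-0.02],"roll":0,"jaw":0},{"xyz":[0,0,-0.06],"roll":0,"jaw":0},{"xyz":[0,0,-0.11],"roll":-5,"jaw":0},{"xyz":[0,0,-0.13],"roll":-14,"jaw":0}]' && python3 -m pendant '[{"xyz":[0.01,0,0],"roll":-10,"jaw":0},{"xyz":[0.02,0.0,0],"roll":-20,"jaw":0},{"xyz":[0.03,0.0,0],"roll":-30,"jaw":0},{"xyz":[0.04,0.0,0],"roll":-40,"jaw":0},{"xyz":[0.05,0.012,0],"roll":-50,"jaw":0},{"xyz":[0.06,0.016,0],"roll":-60,"jaw":0},{"xyz":[0.066,0.016,0],"roll":-70,"jaw":0},{"xyz":[0.066,0.016,0],"roll":-76,"jaw":0}]'; python3 - <<'E'
from h import *
goto(460,-22.7,200,85.8)
g=grab('wrist'); im=g[0]; cv2.imwrite('pics/w2.png',im); np.savez('w2.npz',im=g[0],d=g[1],K=g[2],D=g[3],M=g[4])
q=cloud(*g[1:]).reshape(-1,3)
a=q[(q[:,2]>97)&(q[:,2]<112)&(abs(q[:,0]-392)<30)&(abs(q[:,1]+20)<80)]
print('plate',len(a), a.mean(0), cv2.minAreaRect(a[:,:2].astype(np.float32)))
a=q[(q[:,2]>24)&(q[:,2]<36)&(q[:,0]>408)&(q[:,0]<495)&(abs(q[:,1]+22)<25)]
print('arm',len(a), a.mean(0), cv2.minAreaRect(a[:,:2].astype(np.float32)))
a=q[(q[:,2]>24)&(q[:,2]<36)&(q[:,0]>505)&(q[:,0]<580)&(abs(q[:,1]+27)<60)]
print('ring',len(a), a.mean(0), cv2.minEnclosingCircle(a[:,:2].astype(np.float32)))
E
```

```text
time_s: 7.25
ee_pos: [393.4, -17.8, 220.6]
ee_rot: [179.9, -0.3, 10.1]
force: [0.0, 1.0, -1.5]
gripper_width: 84.8
time_s: 8.25
ee_pos: [460.2, -22.2, 217.6]
ee_rot: [-180.0, -0.0, 86.0]
force: [0.1, 0.4, -0.2]
gripper_width: 91.5
shift mm [-0.5 -0.2 17.6] roll 0.22 now [460.2 -22.2 217.6] 86.02 t 8.25
plate 1176 [392.14721717 -18.73657439 105.75677172] ((392.2022399902344, -18.614948272705078), (99.75032806396484, 7.575098037719727), 85.98289489746094)
arm 803 [449.4966659 -23.1593355  30.6915456] ((451.86590576171875, -23.05266571044922), (11.072181701660156, 87.07280731201172), 85.75396728515625)
ring 525 [535.49646275 -29.37769955  29.54832554] ((531.0411376953125, -29.211854934692383), 29.9931640625)
```

View pics/w2.png

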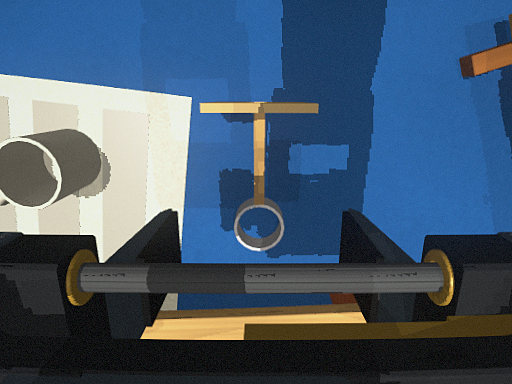

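```bash
python3 -m pendant '[{"xyz":[-0.001,0,0.05],"roll":0,"jaw":0},{"xyz":[-0.001,0,0.1],"roll":0,"jaw":0},{"xyz":[-0.001,0,0.145],"roll":0,"jaw":0},{"xyz":[-0.001,0,0.175],"roll":0,"jaw":0},{"xyz":[-0.001,0,0.195],"roll":0,"jaw":0},{"xyz":[-0.001,0,0.203],"roll":0,"jaw":0},{"xyz":[-0.001,0,0.208],"roll":0,"jaw":0},{"xyz":[-0.001,0,0.209],"roll":0,"jaw":0.5}]'
```

```text
time_s: 9.3
ee_pos: [460.2, -23.2, 9.3]
ee_rot: [179.9, -0.0, 85.8]
force: [-0.5, -0.2, -0.2]
gripper_width: 84.1
```

```bash
python3 -m pendant '[{"xyz":[0,0,0.003],"roll":0,"jaw":0.7},{"xyz":[0,0,0.005],"roll":0,"jaw":1},{"xyz":[0,0,0.005],"roll":0,"jaw":1},{"xyz":[0,0,0.005],"roll":0,"jaw":1},{"xyz":[0,0,0.005],"roll":0,"jaw":1},{"xyz":[0,0,0.005],"roll":0,"jaw":1},{"xyz":[0,0,0.005],"roll":0,"jaw":1},{"xyz":[0,0,0.005],"roll":0,"jaw":1}]' 40;  python3 -m pendant '[{"xyz":[0,0,0],"roll":0,"jaw":1},{"xyz":[0,0,0],"roll":0,"jaw":1},{"xyz":[0,0,-0.005],"roll":0,"jaw":1},{"xyz":[0,0,-0.03],"roll":0,"jaw":1},{"xyz":[0,0,-0.07],"roll":0,"jaw":1},{"xyz":[0,0,-0.12],"roll":0,"jaw":1},{"xyz":[0,0,-0.15],"roll":0,"jaw":1},{"xyz":[0,0,-0.155],"roll":0,"jaw":1}]' 50
```

```text
time_s: 10.3
ee_pos: [459.8, -23.2, 3.9]
ee_rot: [180.0, -0.0, 85.8]
force: [-0.4, 0.2, -0.1]
gripper_width: 12.1
time_s: 11.3
ee_pos: [460.9, -23.3, 160.8]
ee_rot: [179.7, -0.0, 85.8]
force: [-0.5, 0.4, -2.7]
gripper_width: 11.7
```

```bash
python3 -m pendant '[{"xyz":[0,0,-0.05],"roll":0,"jaw":1},{"xyz":[0.02,0.015,-0.09],"roll":0,"jaw":1},{"xyz":[0.055,0.04,-0.1],"roll":0,"jaw":1},{"xyz":[0.095,0.067,-0.1],"roll":0,"jaw":1},{"xyz":[0.135,0.095,-0.1],"roll":0,"jaw":1},{"xyz":[0.17,0.12,-0.1],"roll":0,"jaw":1},{"xyz":[0.193,0.135,-0.1],"roll":0,"jaw":1},{"xyz":[0.193,0.135,-0.1],"roll":0,"jaw":1}]'; python3 - <<'E'
from h import *
goto(610,160,262,85.8)
g=grab('wrist'); im=g[0]; cv2.imwrite('pics/w3.png',im); np.savez('w3.npz',im=g[0],d=g[1],K=g[2],D=g[3],M=g[4])
P=cloud(*g[1:]);q=P.reshape(-1,3)
a=q[(q[:,2]>253)&(q[:,2]<268)&(q[:,1]>235)]
print('panel top',len(a), a.mean(0), cv2.minAreaRect(a[:,:2].astype(np.float32)))
x=np.array([-np.sin(np.radians(14.4)),np.cos(np.radians(14.4))])
f=q[(q[:,2]>120)&(q[:,2]<250)&(abs((q[:,:2]-[519,297])@x)<9)]
print('face',len(f),np.median((f[:,:2]-[519,297])@x), 'fit',np.polyfit(f[:,0],f[:,1],1))
h=q[(abs(q[:,2]-200)<14)&(((q[:,:2]-[519,297])@x)<-7)&(((q[:,:2]-[519,297])@x)>-24)&(abs(q[:,0]-520)<25)]
print('head',len(h),h.mean(0),np.median(h,0),h.min(0),h.max(0))
E
```

```text
time_s: 12.3
ee_pos: [608.6, 160.7, 255.7]
ee_rot: [-179.7, 0.1, 85.9]
force: [0.5, 0.5, -1.4]
gripper_width: 12.0
shift mm [-0.6  1.5 -6.3] roll 0.11 now [608.6 160.7 255.7] 85.91 t 12.3
panel top 76 [498.10580417 292.86955777 254.14331334] ((501.57818603515625, 292.9152526855469), (17.7449951171875, 2.948509454727173), 7.639814376831055)
face 16986 1.4380534001254326 fit [  0.25629078 165.46028961]
head 360 [521.57918047 284.25110528 204.2861584 ] [521.59831285 283.95252138 205.231251  ] [513.69692509 281.12983731 194.26056849] [529.20189108 289.63283211 210.13466109]
```

View pics/w3.png

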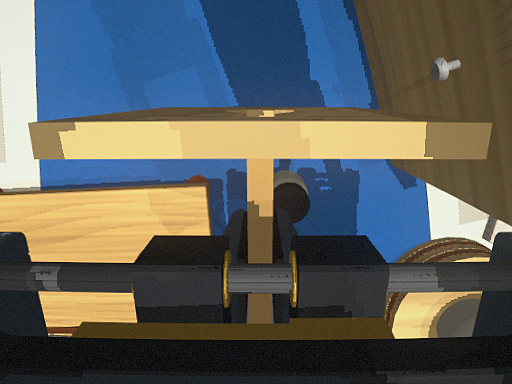

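```bash
python3 - <<'E'
from h import *
w=np.load('w3.npz');P=cloud(w['d'],w['K'],w['D'],w['M']);q=P.reshape(-1,3)
th=np.radians(14.38);x=np.array([-np.sin(th),np.cos(th)]);y=np.array([-np.cos(th),-np.sin(th)])
o=np.array([519,297.])
f=q[(q[:,2]>120)&(q[:,2]<250)&(abs((q[:,:2]-o)@x)<9)]; near=f[np.linalg.norm(f-[520,297,200],axis=1)<45]
fx=np.median((near[:,:2]-o)@x); print('face offset',fx)
u=(q[:,:2]-o)@x-fx; v=(q[:,:2]-o)@y
k=(abs(q[:,2]-202)<14)&(u<-9.5)&(u>-20)&(abs(v)<20)
print('head u',np.percentile(u[k],[2,50,98]),'v',np.percentile(v[k],[1,50,99]),'z',np.percentile(q[k,2],[1,50,99]))
kf=k&(u<-14.5); print('face of head: v,z ranges',kf.sum(),np.percentile(v[kf],[1,99]),np.percentile(q[kf,2],[1,99]))
o2=o+fx*x+y*np.mean(np.percentile(v[k],[1,99])); print('screw root est',o2)
a=q[(q[:,2]>345)&(q[:,2]<372)&(q[:,0]<575)&(q[:,0]>520)&(abs(q[:,1]-165)<70)]
a=a[a[:,2]>np.percentile(a[:,2],60)-4];print('plate top seen',cv2.minAreaRect(a[:,:2].astype(np.float32)),np.median(a[:,2]))
s=env.state();yw=np.radians(s['ee_rot'][2]);print('expected',608.6-67.75*np.sin(yw),160.7+67.75*np.cos(yw),255.7+101)
E
```

```text
face offset 1.4751745532672491
head u [-16.58299443 -14.99179471 -10.75575228] v [-6.86752759  0.71125244  7.75476901] z [195.45422144 205.231251   209.4268605 ]
face of head: v,z ranges 208 [-6.47143868  7.40593995] [195.10398275 208.02568532]
screw root est [518.20391575 298.31878321]
plate top seen ((554.5427856445312, 155.3314208984375), (120.3658676147461, 41.018157958984375), 89.87442016601562) 357.84307527643796
expected 541.0267473870496 165.5906064354416 356.7
```

```bash
python3 -m pendant '[{"xyz":[0.003,-0.008,0],"roll":9,"jaw":1},{"xyz":[0.006,-0.016,0],"roll":18,"jaw":1},{"xyz":[0.01,-0.026,0],"roll":27,"jaw":1},{"xyz":[0.014,-0.036,0],"roll":36,"jaw":1},{"xyz":[0.018,-0.046,0],"roll":45,"jaw":1},{"xyz":[0.021,-0.056,0],"roll":54,"jaw":1},{"xyz":[0.025,-0.0645,0],"roll":63,"jaw":1},{"xyz":[0.025,-0.0645,0],"roll":71.5,"jaw":1}]'; python3 - <<'E'
from h import *
goto(546,190,154,14.33)
E
```

```text
time_s: 13.35
ee_pos: [544.4, 187.9, 258.5]
ee_rot: [180.0, 0.1, 14.0]
force: [0.7, -0.4, -1.9]
gripper_width: 11.4
shift mm [  2.3  -1.7 104.5] roll -0.34 now [544.4 187.9 258.5] 13.99 t 13.35
```

```bash
python3 -m pendant '[{"xyz":[0.002,-0.0015,0.02],"roll":0,"jaw":1},{"xyz":[0.002,-0.0015,0.05],"roll":0,"jaw":1},{"xyz":[0.002,-0.0015,0.08],"roll":0,"jaw":1},{"xyz":[0.002,-0.0015,0.096],"roll":0,"jaw":1},{"xyz":[0.002,-0.0015,0.102],"roll":0,"jaw":1},{"xyz":[0.002,-0.0015,0.103],"roll":0,"jaw":1},{"xyz":[0.002,-0.0015,0.103],"roll":0,"jaw":1},{"xyz":[0.002,-0.0015,0.103],"roll":0,"jaw":1}]'; python3 - <<'E'
from h import *
goto(546,190,154,14.33)
g=grab('side');cv2.imwrite('pics/s4.png',cv2.resize(g[0][30:180,130:330],None,fx=3.5,fy=3.5))
E
```

```text
time_s: 14.35
ee_pos: [548.1, 191.2, 156.8]
ee_rot: [-180.0, -0.1, 14.3]
force: [0.1, 0.2, -1.3]
gripper_width: 11.8
shift mm [-2.3  0.6  2.8] roll -0.02 now [548.1 191.2 156.8] 14.31 t 14.35
```

View pics/s4.png

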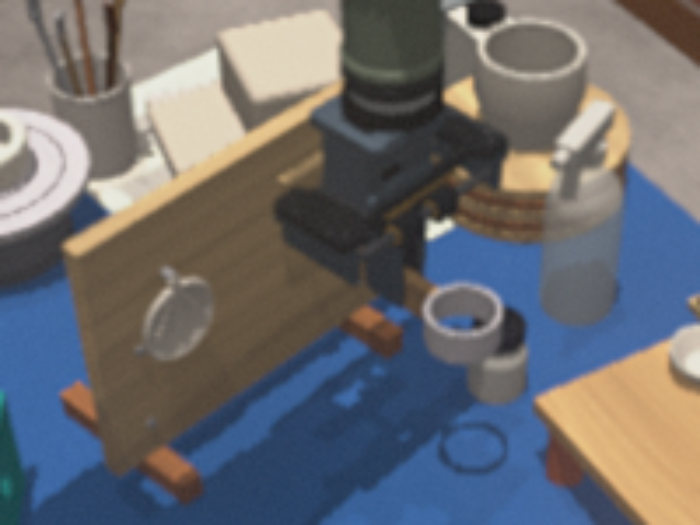

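```bash
python3 -m pendant '[{"xyz":[-0.001,0,0.002],"roll":0,"jaw":1},{"xyz":[-0.002,0,0.0025],"roll":0,"jaw":1},{"xyz":[-0.002,-0.007,0.0025],"roll":0,"jaw":1},{"xyz":[-0.002,-0.014,0.0025],"roll":0,"jaw":1},{"xyz":[-0.002,-0.02,0.0025],"roll":0,"jaw":1},{"xyz":[-0.002,-0.025,0.0025],"roll":0,"jaw":1},{"xyz":[-0.002,-0.029,0.0025],"roll":0,"jaw":1},{"xyz":[-0.002,-0.029,0.0025],"roll":0,"jaw":1}]'; python3 - <<'E'
from h import *
def f(u,z): goto(518.2-.2484*(u-71.75),298.3+.9687*(u-71.75),z,14.33)
f(-1.5,154)
for _ in range(3): env.grab_frame('side'); f(-1.5,154)
print(env.state()['force'])
E
```

```text
time_s: 15.4
ee_pos: [538.5, 218.9, 153.4]
ee_rot: [-180.0, -0.0, 14.3]
force: [-0.3, -0.0, -1.6]
gripper_width: 12.1
shift mm [ 0.1 -8.7 -0.6] roll 0.0 now [538.5 218.9 153.4] 14.33 t 15.4
shift mm [ 0.1 -8.9 -0.6] roll -0.01 now [538.5 218.7 153.4] 14.32 t 15.45
shift mm [ 0.1 -9.  -0.6] roll -0.02 now [538.6 218.6 153.4] 14.31 t 15.5
shift mm [ 0.1 -9.1 -0.5] roll -0.03 now [538.6 218.5 153.5] 14.3 t 15.55
[ 0.18506743  0.43446149 -1.02950256]
```

```bash
python3 -m pendant '[{"xyz":[0,-0.002,0],"roll":0,"jaw":1},{"xyz":[0,-0.004,0],"roll":0,"jaw":1},{"xyz":[0,-0.006,0],"roll":0,"jaw":1},{"xyz":[0,-0.007,0],"roll":0,"jaw":1},{"xyz":[0,-0.008,0],"roll":0,"jaw":1},{"xyz":[0,-0.009,0],"roll":0,"jaw":1},{"xyz":[0,-0.009,0],"roll":0,"jaw":1},{"xyz":[0,-0.009,0],"roll":0,"jaw":1}]'; python3 - <<'E'
from h import *
def f(u,z): goto(518.2-.2484*(u-71.75),298.3+.9687*(u-71.75),z,14.33)
for _ in range(3): env.grab_frame('side'); f(-1.5,119)
print(env.state()['force'])
E
```

```text
time_s: 16.55
ee_pos: [536.3, 227.3, 153.5]
ee_rot: [-180.0, -0.0, 14.3]
force: [0.6, 0.1, -1.1]
gripper_width: 11.8
shift mm [ 0.1 -0.  34.5] roll -0.03 now [536.3 227.3 153.5] 14.3 t 16.6
shift mm [ 0.1 -0.  34.5] roll -0.03 now [536.3 227.3 153.5] 14.3 t 16.65
shift mm [ 0.1 -0.  34.5] roll -0.03 now [536.3 227.3 153.5] 14.3 t 16.7
[-0.01575576 -1.0571647  -1.85429114]
```

Now down, slowly into the slot.

```bash
python3 -m pendant '[{"xyz":[0,0,0.004],"roll":0,"jaw":1},{"xyz":[0,0,0.008],"roll":0,"jaw":1},{"xyz":[0,0,0.012],"roll":0,"jaw":1},{"xyz":[0,0,0.016],"roll":0,"jaw":1},{"xyz":[0,0,0.02],"roll":0,"jaw":1},{"xyz":[0,0,0.023],"roll":0,"jaw":1},{"xyz":[0,0,0.026],"roll":0,"jaw":1},{"xyz":[0,0,0.026],"roll":0,"jaw":1}]'
```

```text
time_s: 17.7
ee_pos: [536.2, 227.3, 127.2]
ee_rot: [-180.0, 0.0, 14.3]
force: [0.5, 0.1, -2.4]
gripper_width: 11.6
```

```bash
python3 -m pendant '[{"xyz":[0,0,0.003],"roll":0,"jaw":1},{"xyz":[0,0,0.005],"roll":0,"jaw":1},{"xyz":[0,0,0.007],"roll":0,"jaw":1},{"xyz":[0,0,0.008],"roll":0,"jaw":1},{"xyz":[0,0,0.009],"roll":0,"jaw":1},{"xyz":[0,0,0.009],"roll":0,"jaw":1},{"xyz":[0,0,0.009],"roll":0,"jaw":1},{"xyz":[0,0,0.009],"roll":0,"jaw":1}]'
```

```text
time_s: 18.7
ee_pos: [536.4, 227.4, 118.7]
ee_rot: [-180.0, -0.0, 14.3]
force: [-0.7, -0.5, 1.6]
gripper_width: 11.7
```

```bash
python3 -m pendant '[{"xyz":[0,0,0.001],"roll":0,"jaw":1},{"xyz":[0,0,0.001],"roll":0,"jaw":1},{"xyz":[0,0,0.001],"roll":0,"jaw":1},{"xyz":[0,0,0.001],"roll":0,"jaw":1},{"xyz":[0,0,0.001],"roll":0,"jaw":0.9},{"xyz":[0,0,0.001],"roll":0,"jaw":0.85},{"xyz":[0,0,0.001],"roll":0,"jaw":0.8},{"xyz":[0,0,0.001],"roll":0,"jaw":0.75}]'
```

```text
time_s: 19.7
ee_pos: [536.3, 227.2, 117.2]
ee_rot: [180.0, 0.0, 14.3]
force: [-0.8, 0.3, -0.2]
gripper_width: 22.6
```

```bash
python3 -m pendant '[{"xyz":[0,0,0],"roll":0,"jaw":0.55},{"xyz":[0,0,0],"roll":0,"jaw":0.4},{"xyz":[0,0,0],"roll":0,"jaw":0.4},{"xyz":[0,0,-0.02],"roll":0,"jaw":0.4},{"xyz":[0,0,-0.06],"roll":0,"jaw":0.2},{"xyz":[0,0,-0.11],"roll":0,"jaw":0},{"xyz":[0,0.03,-0.16],"roll":0,"jaw":0},{"xyz":[0,0.07,-0.18],"roll":0,"jaw":0}]'; python3 - <<'E'
from h import *
g=grab('wrist');cv2.imwrite('pics/w5.png',g[0]);np.savez('w5.npz',im=g[0],d=g[1],K=g[2],D=g[3],M=g[4])
s=grab('side');a=cv2.resize(s[0][30:180,130:290],None,fx=2.5,fy=2.5)
b=np.zeros((384,800,3),np.uint8);b[:375,:400]=a;b[:,400:]=g[0][:,:400];cv2.imwrite('pics/c5.png',b)
q=cloud(*g[1:]).reshape(-1,3); c=np.array([518.2,298.3])
th=np.radians(14.38);x=np.array([-np.sin(th),np.cos(th)]);y=np.array([-np.cos(th),-np.sin(th)])
u=(q[:,:2]-c)@x;v=(q[:,:2]-c)@y;z=q[:,2]
k=(abs(u+5)<9)&(abs(v)<70)&(z>205)&(z<235);print('plate top',k.sum(),np.percentile(u[k],[2,98]),np.percentile(v[k],[1,99]),np.median(z[k]), np.polyfit(v[k],z[k],1))
k=(u<-112)&(u>-180)&(abs(v)<40)&(z>130)&(z<155);print('ring',k.sum(),cv2.minEnclosingCircle(np.c_[u[k],v[k]].astype(np.float32)),np.median(z[k]))
k=(u<-30)&(u>-110)&(abs(v)<12)&(z>130)&(z<160);print('arm z vs u',k.sum(),np.polyfit(u[k],z[k],1))
E
```

```text
time_s: 20.7
ee_pos: [554.7, 159.7, 301.1]
ee_rot: [-180.0, -0.4, 14.4]
force: [1.1, -0.1, -0.5]
gripper_width: 90.1
plate top 3279 [-11.72171741   0.34358523] [-65.8413973   65.18974053] 219.48801556465145 [-8.02828436e-04  2.16690313e+02]
ring 862 ((-142.73052978515625, 0.6857373118400574), 31.114782333374023) 140.17846041152075
arm z vs u 1067 [2.95763078e-02 1.45588440e+02]
```

View pics/c5.png

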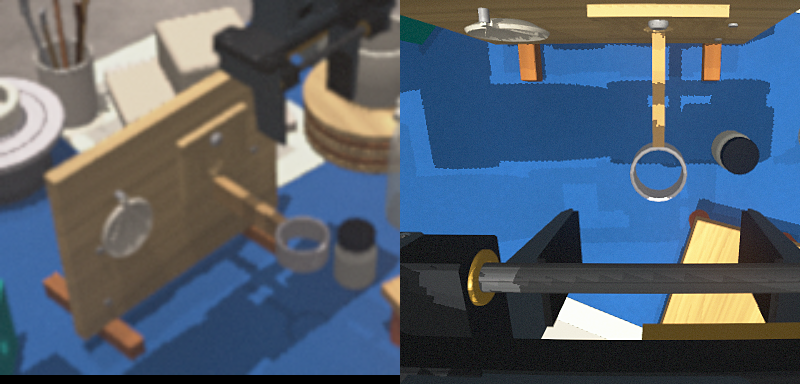

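Viewed c5: bracket hanging from the free screw, level plate, ring at (658,173). Plate top reads z 219.5 (220 expected when home). Ring centre is at panel (-142.7, 0.7), rim z about 140, a slight droop. Now the pot.

```bash
python3 -m pendant '[{"xyz":[-0.026,0.05,0],"roll":1.5,"jaw":0},{"xyz":[-0.052,0.101,0],"roll":3,"jaw":0},{"xyz":[-0.078,0.151,0],"roll":5,"jaw":0},{"xyz":[-0.105,0.202,0],"roll":7,"jaw":0},{"xyz":[-0.131,0.252,0],"roll":9,"jaw":0},{"xyz":[-0.157,0.303,0],"roll":11,"jaw":0},{"xyz":[-0.183,0.353,0],"roll":13,"jaw":0},{"xyz":[-0.21,0.404,0],"roll":14.4,"jaw":0}]' >/dev/null; python3 -m pendant '[{"xyz":[-0.025,0.04,0],"roll":0,"jaw":0},{"xyz":[-0.04,0.07,0.02],"roll":0,"jaw":0},{"xyz":[-0.05,0.09,0.05],"roll":0,"jaw":0},{"xyz":[-0.06,0.1,0.08],"roll":0,"jaw":0},{"xyz":[-0.06,0.1,0.1],"roll":0,"jaw":0},{"xyz":[-0.06,0.1,0.1],"roll":0,"jaw":0},{"xyz":[-0.06,0.1,0.1],"roll":0,"jaw":0},{"xyz":[-0.06,0.1,0.1],"roll":0,"jaw":0}]'; python3 - <<'E'
from h import *
goto(427,-394.5,26,0)
g=grab('wrist');cv2.imwrite('pics/w6.png',g[0])
q=cloud(*g[1:]).reshape(-1,3)
a=q[(q[:,2]>58)&(q[:,2]<74)&(np.hypot(q[:,0]-427,q[:,1]+394)<45)]
print('rim',len(a),cv2.minEnclosingCircle(a[:,:2].astype(np.float32)),np.median(a[:,2]),np.ptp(a,axis=0))
E
```

```text
time_s: 22.8
ee_pos: [390.4, -383.9, 198.4]
ee_rot: [179.9, -0.1, -0.1]
force: [0.4, 0.2, -0.8]
gripper_width: 90.8
shift mm [ 36.3  10.3 172.5] roll -0.07 now [ 390.4 -383.9  198.4] -0.07 t 22.8
rim 1161 ((427.1490478515625, -394.6639709472656), 32.00062561035156) 66.09320912674065 [63.22647654 62.452008   10.7517419 ]
```

View pics/w6.png

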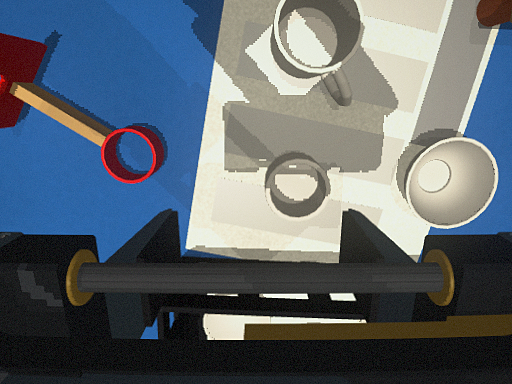

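```bash
python3 -m pendant '[{"xyz":[0.036,0.011,0.0],"roll":0,"jaw":0},{"xyz":[0.0365,0.011,0.02],"roll":0,"jaw":0},{"xyz":[0.0365,0.011,0.06],"roll":0,"jaw":0},{"xyz":[0.0365,0.011,0.1],"roll":0,"jaw":0},{"xyz":[0.0365,0.011,0.135],"roll":0,"jaw":0},{"xyz":[0.0365,0.011,0.16],"roll":0,"jaw":0},{"xyz":[0.0365,0.011,0.172],"roll":0,"jaw":0},{"xyz":[0.0365,0.011,0.172],"roll":0,"jaw":0}]'; python3 -c "
from h import *
goto(427.15,-394.7,26,0)"
```

```text
time_s: 23.85
ee_pos: [426.3, -394.8, 25.4]
ee_rot: [-180.0, 0.0, -0.1]
force: [-1.0, 0.4, 0.6]
gripper_width: 91.6
shift mm [ 0.8 -0.1 -0.6] roll -0.09 now [ 426.3 -394.8   25.4] -0.09 t 23.85
```

```bash
python3 -m pendant '[{"xyz":[0.001,0,0],"roll":0,"jaw":0.1},{"xyz":[0.001,0,0],"roll":0,"jaw":0.2},{"xyz":[0.001,0,0],"roll":0,"jaw":0.3},{"xyz":[0.001,0,0],"roll":0,"jaw":0.4},{"xyz":[0.001,0,0],"roll":0,"jaw":0.6},{"xyz":[0.001,0,0],"roll":0,"jaw":0.8},{"xyz":[0.001,0,0],"roll":0,"jaw":1},{"xyz":[0.001,0,0],"roll":0,"jaw":1}]' 20; python3 -m pendant '[{"xyz":[0,0,-0.005],"roll":0,"jaw":1},{"xyz":[0,0,-0.02],"roll":0,"jaw":1},{"xyz":[0,0,-0.05],"roll":0,"jaw":1},{"xyz":[0,0,-0.09],"roll":0,"jaw":1},{"xyz":[0,0,-0.14],"roll":0,"jaw":1},{"xyz":[0,0,-0.19],"roll":0,"jaw":1},{"xyz":[0,0,-0.22],"roll":0,"jaw":1},{"xyz":[0,0,-0.22],"roll":0,"jaw":1}]'; python3 -c "
from h import *
goto(553,159.9,260,14.3)"
```

```text
time_s: 24.85
ee_pos: [427.5, -395.1, 26.0]
ee_rot: [180.0, -0.0, -0.1]
force: [-0.9, 0.1, 5.6]
gripper_width: 64.4
time_s: 25.85
ee_pos: [428.1, -395.6, 248.4]
ee_rot: [179.8, -0.3, -0.1]
force: [-0.4, 0.2, -1.1]
gripper_width: 64.7
shift mm [ 124.  -555.7  -13.4] roll -14.39 now [ 428.1 -395.6  248.4] -0.09 t 25.85
```

```bash
python3 -m pendant '[{"xyz":[0.004,-0.02,-0.005],"roll":0,"jaw":1},{"xyz":[0.012,-0.055,-0.008],"roll":-1,"jaw":1},{"xyz":[0.021,-0.095,-0.01],"roll":-3,"jaw":1},{"xyz":[0.03,-0.135,-0.01],"roll":-5,"jaw":1},{"xyz":[0.039,-0.175,-0.01],"roll":-6,"jaw":1},{"xyz":[0.048,-0.215,-0.01],"roll":-7,"jaw":1},{"xyz":[0.057,-0.255,-0.01],"roll":-8,"jaw":1},{"xyz":[0.066,-0.295,-0.01],"roll":-9,"jaw":1}]'; python3 -c "
from h import *
goto(553,159.9,260,14.3)"
```

```text
time_s: 26.85
ee_pos: [492.5, -97.2, 253.6]
ee_rot: [-179.9, 0.2, 9.0]
force: [0.7, 1.0, -1.4]
gripper_width: 64.8
shift mm [  99.8 -244.6   -6.2] roll -5.34 now [492.5 -97.2 253.6] 8.96 t 26.85
```

```bash
python3 -m pendant '[{"xyz":[0.016,-0.04,0],"roll":-1,"jaw":1},{"xyz":[0.032,-0.08,0],"roll":-2,"jaw":1},{"xyz":[0.048,-0.12,0],"roll":-3,"jaw":1},{"xyz":[0.064,-0.158,0],"roll":-4,"jaw":1},{"xyz":[0.079,-0.193,0],"roll":-5,"jaw":1},{"xyz":[0.091,-0.222,0],"roll":-5.3,"jaw":1},{"xyz":[0.098,-0.24,0],"roll":-5.3,"jaw":1},{"xyz":[0.1,-0.2445,0],"roll":-5.3,"jaw":1}]'; python3 -m pendant '[{"xyz":[0,0,0],"roll":0,"jaw":1},{"xyz":[0,0,0.005],"roll":0,"jaw":1},{"xyz":[0,0,0.015],"roll":0,"jaw":1},{"xyz":[0,0,0.03],"roll":0,"jaw":1},{"xyz":[0,0,0.04],"roll":0,"jaw":1},{"xyz":[0,0,0.04],"roll":0,"jaw":1},{"xyz":[0,0,0.04],"roll":0,"jaw":1},{"xyz":[0,0,0.04],"roll":0,"jaw":1}]'; python3 - <<'E'
from h import *
g=grab('wrist');np.savez('w7.npz',im=g[0],d=g[1],K=g[2],D=g[3],M=g[4])
goto(553,159.9,154,14.3)
s=grab('side');t=grab('top')
a=cv2.resize(s[0][30:180,130:290],None,fx=2.5,fy=2.5)
b=np.zeros((384,800,3),np.uint8);b[:375,:400]=a;b[:,400:]=g[0][:,60:460];cv2.imwrite('pics/c7.png',b)
E
```

```text
time_s: 27.85
ee_pos: [553.9, 158.0, 254.3]
ee_rot: [180.0, 0.1, 14.3]
force: [-0.1, -0.2, -1.6]
gripper_width: 64.6
time_s: 28.85
ee_pos: [555.0, 157.3, 216.0]
ee_rot: [-180.0, -0.1, 14.2]
force: [-1.0, -0.1, -0.9]
gripper_width: 64.7
shift mm [-1.3 -3.1 61.9] roll -0.09 now [555.  157.2 215.9] 14.21 t 28.9
```

View pics/c7.png

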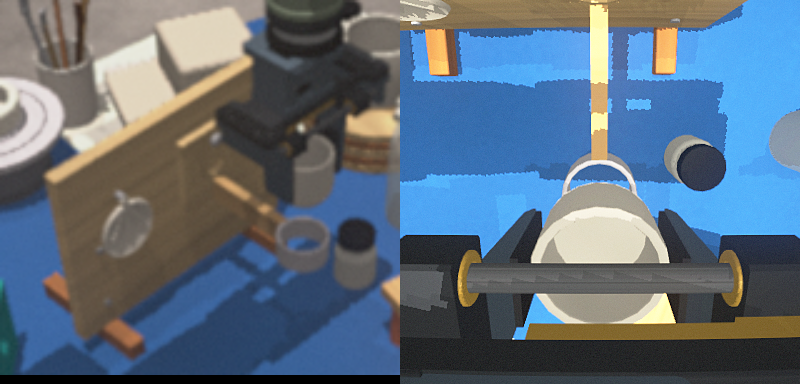

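```bash
python3 -m pendant '[{"xyz":[-0.001,-0.002,0],"roll":0,"jaw":1},{"xyz":[-0.0015,-0.003,0.01],"roll":0,"jaw":1},{"xyz":[-0.0015,-0.003,0.025],"roll":0,"jaw":1},{"xyz":[-0.0015,-0.003,0.04],"roll":0,"jaw":1},{"xyz":[-0.0015,-0.003,0.048],"roll":0,"jaw":1},{"xyz":[-0.0015,-0.003,0.052],"roll":0,"jaw":1},{"xyz":[-0.0015,-0.003,0.052],"roll":0,"jaw":1},{"xyz":[-0.0015,-0.003,0.052],"roll":0,"jaw":1}]';python3 -c "
from h import *
goto(553,159.9,154,14.3)"
```

```text
time_s: 30.0
ee_pos: [552.9, 159.7, 163.9]
ee_rot: [-180.0, -0.1, 14.2]
force: [0.6, 0.5, -1.2]
gripper_width: 65.1
shift mm [ 0.2 -0.1  9.9] roll -0.1 now [552.9 159.7 163.9] 14.2 t 30.0
```

```bash
python3 -m pendant '[{"xyz":[0,0,0.001],"roll":0,"jaw":1},{"xyz":[0,0,0.002],"roll":0,"jaw":1},{"xyz":[0,0,0.003],"roll":0,"jaw":1},{"xyz":[0,0,0.004],"roll":0,"jaw":1},{"xyz":[0,0,0.005],"roll":0,"jaw":1},{"xyz":[0,0,0.006],"roll":0,"jaw":1},{"xyz":[0,0,0.006],"roll":0,"jaw":1},{"xyz":[0,0,0.006],"roll":0,"jaw":1}]'
```

```text
time_s: 31.0
ee_pos: [552.5, 159.6, 157.5]
ee_rot: [-180.0, -0.0, 14.2]
force: [-0.1, 0.2, -0.6]
gripper_width: 64.7
```

```bash
python3 -m pendant '[{"xyz":[0,0,0.001],"roll":0,"jaw":1},{"xyz":[0,0,0.001],"roll":0,"jaw":1},{"xyz":[0,0,0.002],"roll":0,"jaw":1},{"xyz":[0,0,0.002],"roll":0,"jaw":1},{"xyz":[0,0,0.003],"roll":0,"jaw":1},{"xyz":[0,0,0.003],"roll":0,"jaw":1},{"xyz":[0,0,0.003],"roll":0,"jaw":1},{"xyz":[0,0,0.003],"roll":0,"jaw":1}]'
```

```text
time_s: 32.0
ee_pos: [553.5, 159.1, 155.2]
ee_rot: [179.9, -0.1, 14.2]
force: [0.8, -3.2, 5.1]
gripper_width: 64.9
```

Contact in the ring (about +6 N change). Releasing slowly.

```bash
python3 -m pendant '[{"xyz":[0,0.0005,0],"roll":0,"jaw":0.28},{"xyz":[0,0.0005,0],"roll":0,"jaw":0.25},{"xyz":[0,0.0005,0],"roll":0,"jaw":0.22},{"xyz":[0,0.0005,0],"roll":0,"jaw":0.18},{"xyz":[0,0.0005,0],"roll":0,"jaw":0.14},{"xyz":[0,0.0005,0],"roll":0,"jaw":0.1},{"xyz":[0,0.0005,0],"roll":0,"jaw":0.05},{"xyz":[0,0.0005,0],"roll":0,"jaw":0}]'; python3 -c "
from h import *
print(env.state()['gripper_width']); goto(553,159.9,154,14.3)"
```

```text
time_s: 33.0
ee_pos: [552.6, 159.2, 154.5]
ee_rot: [-180.0, -0.0, 14.2]
force: [-0.3, -1.1, 0.4]
gripper_width: 91.1
91.08842514766096
shift mm [ 0.6 -0.6  0.5] roll -0.1 now [552.6 159.2 154.5] 14.2 t 33.0
```

```bash
python3 -m pendant '[{"xyz":[0,0,0],"roll":0,"jaw":0},{"xyz":[0,0,-0.01],"roll":0,"jaw":0},{"xyz":[0,0,-0.03],"roll":0,"jaw":0},{"xyz":[0,0,-0.06],"roll":0,"jaw":0},{"xyz":[0,0,-0.1],"roll":0,"jaw":0},{"xyz":[0,0,-0.14],"roll":0,"jaw":0},{"xyz":[0,0.03,-0.16],"roll":0,"jaw":0},{"xyz":[0,0.07,-0.16],"roll":0,"jaw":0}]'; python3 - <<'E'
from h import *
g=grab('wrist');s=grab('side')
a=cv2.resize(s[0][30:180,130:290],None,fx=2.5,fy=2.5)
b=np.zeros((384,800,3),np.uint8);b[:375,:400]=a;b[:,400:]=g[0][:,60:460];cv2.imwrite('pics/c8.png',b)
q=cloud(*g[1:]).reshape(-1,3); c=np.array([518.2,298.3])
th=np.radians(14.38);x=np.array([-np.sin(th),np.cos(th)]);y=np.array([-np.cos(th),-np.sin(th)])
u=(q[:,:2]-c)@x;v=(q[:,:2]-c)@y;z=q[:,2]
k=(np.hypot(u+143,v)<45)&(z>184)&(z<210);P=np.c_[u[k],v[k],np.ones(k.sum())];co=np.linalg.lstsq(P,z[k],rcond=None)[0]
print('pot rim',k.sum(),cv2.minEnclosingCircle(P[:,:2].astype(np.float32)),np.median(z[k]),'tilt',np.degrees(co[:2]))
k=(u<-30)&(u>-100)&(abs(v)<12)&(z>130)&(z<160);print('arm',k.sum(),np.polyfit(u[k],z[k],1))
k=(abs(u+5)<9)&(abs(v)<48)&(z>205)&(z<232);print('plate top',k.sum(),np.median(z[k]) if k.any() else 0)
E
```

```text
time_s: 34.0
ee_pos: [570.8, 91.4, 317.7]
ee_rot: [180.0, -0.3, 14.3]
force: [-0.3, 0.5, -1.1]
gripper_width: 91.1
pot rim 1351 ((-148.13926696777344, 0.5284804105758667), 32.35030746459961) 193.77685255585777 tilt [ 6.14998315 -0.5587518 ]
arm 766 [3.26242144e-02 1.45735787e+02]
plate top 0 0
```

View pics/c8.png

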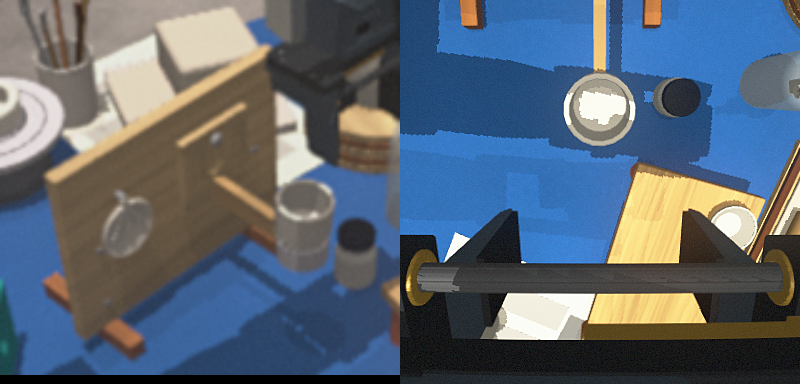

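```bash
python3 - <<'E'
from h import *
c=np.array([518.2,298.3]);th=np.radians(14.38);x=np.array([-np.sin(th),np.cos(th)]);y=np.array([-np.cos(th),-np.sin(th)])
g=grab('wrist');q=cloud(*g[1:]).reshape(-1,3)
u=(q[:,:2]-c)@x;v=(q[:,:2]-c)@y;z=q[:,2]
f=lambda k:np.degrees(np.linalg.lstsq(np.c_[u[k],v[k],np.ones(k.sum())],z[k],rcond=None)[0][:2]).round(2)
print('table slope',f((abs(z)<8)&(np.hypot(u+145,v)<150)))
u0,v0=-147,0.5
a=np.degrees(np.arctan2(v-v0,u-u0));r=np.hypot(u-u0,v-v0);R0=[]
for b in range(-180,180,20):
    k=(a>=b)&(a<b+20)&(r<40)&(z>180)&(z<215)
    if k.sum()>5:
        i=np.where(k)[0];i=i[np.argsort(z[i])[-max(4,len(i)//4):]];R0.append([u[i].mean(),v[i].mean(),z[i].mean()])
R0=np.array(R0);print(R0.round(1)[::2]);co=np.linalg.lstsq(np.c_[R0[:,:2],np.ones(len(R0))],R0[:,2],rcond=None)[0];print('rim tilt',np.degrees(co[:2]),cv2.minEnclosingCircle(R0[:,:2].astype(np.float32)))
k=(u<-120)&(u>-180)&(r>24)&(r<36)&(z>132)&(z<150);print('ring visible',k.sum())
E
```

```text
table slope [0.02 0.03]
[[-177.1   -6.6  192.4]
 [-165.6  -23.2  193.8]
 [-146.1  -28.8  195.5]
 [-128.2  -19.7  197.1]
 [-119.8   -4.   197.8]
 [-123.2   13.7  197.7]
 [-137.1   27.3  195.9]
 [-155.4   28.5  193.9]
 [-173.3   16.3  192.5]]
rim tilt [ 5.64147297 -0.50888412] ((-148.6807098388672, 0.4986664056777954), 29.449405670166016)
ring visible 14
```

Viewed c8: the pot stands in the ring and the bracket is still hung, but the pot leans about 5.6° outward. Square it up by gripping lightly with the jaws across that lean (along the panel normal), about the dome centre at u = -145.

```bash
python3 -m pendant '[{"xyz":[0,-0.005,0],"roll":-10,"jaw":0},{"xyz":[0,-0.01,0],"roll":-20,"jaw":0},{"xyz":[0,-0.02,0],"roll":-30,"jaw":0},{"xyz":[0,-0.03,0],"roll":-40,"jaw":0},{"xyz":[0,-0.04,0],"roll":-50,"jaw":0},{"xyz":[0,-0.05,0],"roll":-60,"jaw":0},{"xyz":[0,-0.06,0],"roll":-70,"jaw":0},{"xyz":[0,-0.068,0],"roll":-80,"jaw":0}]'; python3 -c "
from h import *
goto(553.6,157.7,158,104.38)"
```

```text
time_s: 35.15
ee_pos: [552.5, 158.7, 314.6]
ee_rot: [-180.0, -0.0, 94.6]
force: [-1.1, -1.3, 0.5]
gripper_width: 91.1
shift mm [ -1.2   1.1 156.6] roll -9.78 now [552.5 158.7 314.6] 94.6 t 35.15
```

```bash
python3 -m pendant '[{"xyz":[-0.001,0.001,0],"roll":-9.8,"jaw":0},{"xyz":[-0.001,0.001,0.03],"roll":-9.8,"jaw":0},{"xyz":[-0.001,0.001,0.06],"roll":-9.8,"jaw":0},{"xyz":[-0.001,0.001,0.08],"roll":-9.8,"jaw":0},{"xyz":[-0.001,0.001,0.09],"roll":-9.8,"jaw":0},{"xyz":[-0.001,0.001,0.09],"roll":-9.8,"jaw":0},{"xyz":[-0.001,0.001,0.09],"roll":-9.8,"jaw":0},{"xyz":[-0.001,0.001,0.09],"roll":-9.8,"jaw":0}]'; python3 - <<'E'
from h import *
goto(553.6,157.7,158,104.38)
for _ in range(2): env.grab_frame('side'); goto(553.6,157.7,158,104.38)
E
```

```text
time_s: 36.15
ee_pos: [554.6, 156.5, 225.4]
ee_rot: [179.9, -0.0, 104.0]
force: [-0.8, -0.0, 0.5]
gripper_width: 91.3
shift mm [ 1.4 -0.8 67.4] roll -0.38 now [554.6 156.5 225.4] 104.0 t 36.15
shift mm [ 1.5 -0.7 67.3] roll -0.38 now [554.6 156.4 225.3] 104.0 t 36.2
shift mm [ 1.5 -0.6 67.1] roll -0.38 now [554.5 156.4 225.1] 104.0 t 36.25
```

```bash
python3 -m pendant '[{"xyz":[0.0015,-0.0005,0.01],"roll":-0.4,"jaw":0},{"xyz":[0.0015,-0.0005,0.025],"roll":-0.4,"jaw":0},{"xyz":[0.0015,-0.0005,0.04],"roll":-0.4,"jaw":0},{"xyz":[0.0015,-0.0005,0.055],"roll":-0.4,"jaw":0},{"xyz":[0.0015,-0.0005,0.063],"roll":-0.4,"jaw":0},{"xyz":[0.0015,-0.0005,0.066],"roll":-0.4,"jaw":0},{"xyz":[0.0015,-0.0005,0.066],"roll":-0.4,"jaw":0},{"xyz":[0.0015,-0.0005,0.066],"roll":-0.4,"jaw":0.05}]'; python3 - <<'E'
from h import *
goto(553.6,157.7,158,104.38)
E
```

```text
time_s: 37.25
ee_pos: [553.7, 157.8, 159.0]
ee_rot: [179.9, -0.0, 104.4]
force: [0.3, -0.3, 0.3]
gripper_width: 87.0
shift mm [-0.  -0.1  1. ] roll 0.02 now [553.7 157.8 159. ] 104.4 t 37.25
```

Well placed. Close gently, watching forces.

```bash
python3 -m pendant '[{"xyz":[0,0,0],"roll":0,"jaw":0.1},{"xyz":[0,0,0],"roll":0,"jaw":0.15},{"xyz":[0,0,0],"roll":0,"jaw":0.18},{"xyz":[0,0,0],"roll":0,"jaw":0.21},{"xyz":[0,0,0],"roll":0,"jaw":0.24},{"xyz":[0,0,0],"roll":0,"jaw":0.26},{"xyz":[0,0,0],"roll":0,"jaw":0.28},{"xyz":[0,0,0],"roll":0,"jaw":0.28}]' 6;python3 -m pendant '[{"xyz":[0,0,0],"roll":0,"jaw":0.32},{"xyz":[0,0,0],"roll":0,"jaw":0.35},{"xyz":[0,0,0],"roll":0,"jaw":0.35},{"xyz":[0,0,0],"roll":0,"jaw":0.35},{"xyz":[0,0,0],"roll":0,"jaw":0.35},{"xyz":[0,0,0],"roll":0,"jaw":0.35},{"xyz":[0,0,0],"roll":0,"jaw":0.35},{"xyz":[0,0,0],"roll":0,"jaw":0.35}]' 6
```

```text
time_s: 38.25
ee_pos: [553.7, 156.9, 158.8]
ee_rot: [180.0, 0.1, 104.4]
force: [0.9, -4.2, 3.0]
gripper_width: 65.9
time_s: 39.25
ee_pos: [553.6, 157.0, 158.7]
ee_rot: [180.0, 0.1, 104.4]
force: [0.7, -5.5, 2.9]
gripper_width: 65.7
```

```bash
python3 -m pendant '[{"xyz":[0,0,0],"roll":0,"jaw":0.35},{"xyz":[0,0,0],"roll":0,"jaw":0.35},{"xyz":[0,0,0],"roll":0,"jaw":0.35},{"xyz":[0,0,0],"roll":0,"jaw":0.35},{"xyz":[0,0,0],"roll":0,"jaw":0.35},{"xyz":[0,0,0],"roll":0,"jaw":0.35},{"xyz":[0,0,0],"roll":0,"jaw":0.35},{"xyz":[0,0,0],"roll":0,"jaw":0.35}]' 14; python3 -m pendant '[{"xyz":[0,0,0],"roll":0,"jaw":0.27},{"xyz":[0,0,0],"roll":0,"jaw":0.25},{"xyz":[0,0,0],"roll":0,"jaw":0.22},{"xyz":[0,0,0],"roll":0,"jaw":0.18},{"xyz":[0,0,0],"roll":0,"jaw":0.13},{"xyz":[0,0,0],"roll":0,"jaw":0.07},{"xyz":[0,0,0],"roll":0,"jaw":0},{"xyz":[0,0,0],"roll":0,"jaw":0}]'; python3 -c "
from h import *
goto(553.6,157.7,158,104.38)"
```

```text
time_s: 40.25
ee_pos: [553.6, 157.0, 158.7]
ee_rot: [180.0, 0.1, 104.4]
force: [1.5, -5.1, 2.8]
gripper_width: 65.5
time_s: 41.25
ee_pos: [553.3, 157.7, 158.4]
ee_rot: [180.0, -0.0, 104.4]
force: [-0.2, -0.1, 1.1]
gripper_width: 91.3
shift mm [-0.1  0.3  0.4] roll 0.02 now [553.3 157.7 158.4] 104.4 t 41.25
```

```bash
python3 -m pendant '[{"xyz":[0,0,-0.005],"roll":0,"jaw":0},{"xyz":[0,0,-0.02],"roll":0,"jaw":0},{"xyz":[0,0,-0.05],"roll":0,"jaw":0},{"xyz":[0,0,-0.09],"roll":0,"jaw":0},{"xyz":[0,0,-0.13],"roll":0,"jaw":0},{"xyz":[0,0.03,-0.16],"roll":0,"jaw":0},{"xyz":[0,0.07,-0.17],"roll":0,"jaw":0},{"xyz":[0,0.07,-0.17],"roll":0,"jaw":0}]'; python3 - <<'E'
from h import *
c=np.array([518.2,298.3]);th=np.radians(14.38);x=np.array([-np.sin(th),np.cos(th)]);y=np.array([-np.cos(th),-np.sin(th)])
g=grab('wrist');q=cloud(*g[1:]).reshape(-1,3)
u=(q[:,:2]-c)@x;v=(q[:,:2]-c)@y;z=q[:,2]
u0,v0=-145,0.5
a=np.degrees(np.arctan2(v-v0,u-u0));r=np.hypot(u-u0,v-v0);R0=[]
for b in range(-180,180,20):
    k=(a>=b)&(a<b+20)&(r<40)&(z>180)&(z<215)
    if k.sum()>5:
        i=np.where(k)[0];i=i[np.argsort(z[i])[-max(4,len(i)//4):]];R0.append([u[i].mean(),v[i].mean(),z[i].mean()])
R0=np.array(R0);print(len(R0));co=np.linalg.lstsq(np.c_[R0[:,:2],np.ones(len(R0))],R0[:,2],rcond=None)[0];print('rim tilt',np.degrees(co[:2]),cv2.minEnclosingCircle(R0[:,:2].astype(np.float32)),R0[:,2].mean())
k=(u<-30)&(u>-100)&(abs(v)<12)&(z>130)&(z<160);print('arm',k.sum(),np.polyfit(u[k],z[k],1))
k=(abs(u+5)<9)&(abs(v)<48)&(z>205)&(z<232);print('plate top',k.sum(),np.median(z[k]) if k.any() else 0)
s=grab('side')
a=cv2.resize(s[0][30:180,130:290],None,fx=2.5,fy=2.5)
b=np.zeros((384,800,3),np.uint8);b[:375,:400]=a;b[:,400:]=g[0][:,60:460];cv2.imwrite('pics/c9.png',b)
E
```

```text
time_s: 42.25
ee_pos: [623.1, 175.5, 329.3]
ee_rot: [179.9, -0.0, 104.4]
force: [-1.0, -1.0, -0.2]
gripper_width: 91.5
18
rim tilt [ 5.69316421 -0.4990508 ] ((-148.63943481445312, 0.07107699662446976), 29.68286895751953) 195.25436167102004
arm 792 [3.39624603e-02 1.45747446e+02]
plate top 3285 220.25401033184505
```

I've used all 12 picture views, so this check is by numbers only. The plate top is at z 220.3, fully home. The bracket droops 1.9°, which matches the 3 mm play between the plate and the screw head. The pot came back to the same 5.7° lean after being squared up, and the reading was 5.6° 8 s earlier. That suggests a stable rest position in the slightly drooping ring, so I'm leaving it alone. The robot is clear of everything. Handing in.

```bash
python3 - <<'E'
from h import *
t=np.load('top0.npz');g=grab('top')
P0=cloud(t['d'],t['K'],t['D'],t['M']);P1=cloud(*g[1:])
for n,(x,y) in dict(mug=(335,198),bowl=(376,152),dish=(313,121),dish2=(240,100),jar=(198,137),red=(360,275),turq=(165,285)).items():
    s=np.s_[y-12:y+12,x-12:x+12]; print(n,round(float(np.nanmedian(abs(P1[s][...,2]-P0[s][...,2]))),1),end='; ')
print(env.job_done(), env.state()['time_s'])
E
```

```text
mug 3.6; bowl 3.4; dish 3.3; dish2 3.5; jar 629.8; red 3.6; turq 734.3; the job is handed in; nothing more can be done
the job is handed in; nothing more can be done
```

The bracket hangs on the free screw and the pot stands in its ring, but the pot leans about 5.7° outward. I handed the job in at roughly 42 s of the 72 s allowed, and no verdict was reported.

**What I did:** I took the bracket by its plate top and drew it out from under the ware board. I then took it again at the balance point on the arm, passed the keyhole over the screw head and lowered it. After that I lifted the pot from its place and set it in the ring, with the gripper withdrawn well above it.

**What the last checks showed:**
- **Bracket:** the plate's upper edge is at 220.3 mm (220 expected when fully home). The arm droops about 1.9°, which fits the 3 mm of play between plate, screw head and panel.
- **Pot:** the rim tilt read 5.6° after placing. I squared the pot up once with a light grip, and 8 s later it read 5.7°. I took that as its natural rest in the drooping ring and left it.
- **Other things:** the mug, bowl, both dishes and the red look-alike showed height changes of about 3.5 mm between the first and last top views, all about the same and probably noise.

**Checks that failed:**
- The glaze jar and the turquoise look-alike could not be compared, probably because the robot arm hid one of them in each view. The jar looked to be in its place in the last side view I saw. I never saw the turquoise look-alike clearly at the end.
- The spray bottle was not in that check.
- The last picture could not be viewed because the limit of 12 was reached, so the final state was judged by measurements only.

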